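Flat bar from the sloped bin to the painting rack

ROBOT

A 6-joint arm with a two-finger parallel gripper is mounted at the origin on the work surface; the furniture and walls round the work are solid. World frame = base frame: x ahead of the robot, y to its left, z up, the work surface at z = 0. Lengths are in mm, angles in rad, forces in N, time in s.
With the tool pointing down it reaches from about 350 to 875 mm from the base axis. Payload 4.2 kg.
Tool frame: the origin (TCP) lies at the very end of the fingers, on their centre line; the grasp point (between the pads) lies 19 mm behind it; z points along the fingers, y is the line along which they close (so a half turn about z gives the same grasp; the last joint's range is limited). The gripper opens to 85 mm and grips with 20 to 120 N. Pads are 22 mm wide; open, the fingers measure 114 mm over their backs; the gripper's body (76 mm by 85 mm) begins 54 mm behind the grasp point. The pads swing forward as they close: fully open they stand 13 mm farther back than shut.
Start: joints at [-0.86, 0.385, 0.008, 0, -1.194, -0.259], TCP at [272.878, -562.261, 231.312] pointing down, gripper open.
Joint ranges: [-3.14, 3.14], [-1.21, 2.06], [-1.07, 1.41], [-3.16, 2.05], [-2.99, -0.16], [-3.1, 3.1]. Speed limits (rad/s): [2.79, 2.79, 3.14, 3.14, 3.14, 3.14].

INTERFACE

Orientations are given as a unit quaternion [x, y, z, w].
In Python, from bench import arm gives the robot as it stands. The module is installed in compiled form; this text tells all that it offers.
- The arm moves only by the tool drive_tool, never from a script. Its argument "targets" is a list of rows, each a list of 5 numbers: the closure, from -1 (fully open) to 1 (shut), then the shift along the tool's x, y, z in mm, then the turn about the tool's z in degrees. In form: [[grip, tx, ty, tz, roll], ...]. A call has 1 to 12 rows; each row is the pose to reach, as a shift and turn from the pose commanded when the call began, along the tool's axes at that moment; what a row does not reach only later rows make up. A row lasts 1/10 s, in which the tool goes at most 50 mm and 8.59 degrees, less where a joint would pass 70% of its speed; a pose out of reach is approached as far as the arm can. A call with a gripper value outside its range is refused whole. The fingers move at their own pace and stop on an object; the grip force is fixed at half the most. Time passes only in rows, so rows that repeat a pose let the fingers close. It gives the time, the measured TCP pose, the force, the opening and the grip force at its end, in the units of the state.
- arm.read_state(): the state, without advancing time (a new reading comes with each control period).
- arm.get_image(name): name is "scene" or "top" or "wrist"; returns the picture (400x640x3 uint8, blue, green, red); there is no depth.
- arm.camera_params(name): a dict with "fov_y" (degrees; the focal length in pixels is half the picture's height over the tangent of half this angle, whatever the lens; pixels are square), "cx", "cy" (the principal point, pixels), "rvec" (rotation vector, rad) and "tvec" (3), from world to camera coordinates, as OpenCV has them; the wrist camera has in their place "tool_from_camera" (4x4, takes a point from camera to tool coordinates, whose origin is the TCP and whose axes are the flange's). Camera axes: x right, y down, z forward; pixel columns grow to the right and rows downward; lengths in mm; the calibration is good to about 2 mm. A picture is of the moment at which its call begins: read the wrist's pose just before it. camera_params takes no time and is no camera call.
- arm.job_done(): hands the job in; it is judged then, once.
The state is a dict: "clock": time; "joints": joint angles; "joint_vel": joint speeds; "joint_efforts": joint torques, N m; "position": TCP position; "ee_rot": TCP orientation; "contact_force": force on the tool from outside, world axes, zero at the start; "wrist_torque": the same for the moment, N m; "gripper_width": finger opening in mm; "grasp_force": force on a finger pad.
Only numpy, scipy, OpenCV 4.12 (cv2) and the standard library are available. Lean on these libraries where they do the work, as an engineer would, in place of code of your own. Each camera call takes 0.05 s, during which the arm holds its last target. There are 200 camera calls.

TASK

One of the two sloped blue bins holds a rusty drilled flat bar. Take the bar out and stand it on its long edge in the middle slot of the wooden rack, down on the slot's floor and not sticking out past either end of the rack, so that both faces can be painted. Leave the channel piece in its bin and do not disturb the tape measure.

Things in the scene. Friction and masses are not known exactly. Their poses are not given: they have to be found in the camera images.
- bar_center (a point): centre of the rusty flat bar, 110 x 40 x 8 mm, about 0.28 kg; y along its 110 mm length, x along the 40 mm width, z through the thickness. At the start it stands on a long edge in one bin (either), x up, length along the bin's x, leaning 18 degrees against the low wall; its top 22 mm stand free above that wall, to be gripped across the 8 mm from above, tilted likewise
- bin_a: fixed blue sheet-metal bin, 150 (its x) x about 80 mm, 63 mm high; origin under its middle, on the bench. Floor rises 18 degrees towards +y from its low edge at y -32, z 20 mm in the bin's frame; there a low wall, 18 mm high, 4 thick, stands square to the floor, so leans outwards, top to -y. High wall, 18 mm, 68 mm up the floor; end walls 22 mm high, 142 mm apart inside
- bin_b: second bin, the same in every way as bin_a
- channel_center (a point): centre of a bright folded channel piece, 105 x 37 x 26 mm, that lies loose in the other bin; stays there
- rack: fixed light wooden rack, 150 mm long (its x), 134 mm wide (y), 32 mm high; origin under its middle, on the bench, z up. Three straight slots along x, 14 mm wide, 18 mm deep, open above and at the ends, floor 14 mm above the bench; middle slot at y = 0, outer ones at y = +-40 mm. Upper edges rounded by 3 mm
- slot_mid (a point): middle of the floor of the rack's middle slot; axes as the rack
- tape_center (a point): centre of a yellow tape measure, 82 x 32 x 66 mm, standing loose on the bench behind the work; a bystander
There are look-alikes about, which are no part of the job. Of the things like the part that bears bar_center, leave any that is purple or turquoise; of the rest the larger one is meant.

How it is judged:
By the outcome, as a careful person would: the job done as asked, in the order asked, and still so for the second after the job is handed in, with the robot touching nothing.
It also fails if it takes over 42 s, if anything falls off the work surface, if the arm or the gripper's body presses on something with over 40 N, if the wrist force passes 120 N, or if a joint passes its speed limit or range.

## Working session

There is one attempt and no reset: what is moved stays moved. The work goes in short steps, Python scripts to look and compute and a tool call to move; the robot and the scene stay as the last step left them, time stands still between calls to the robot, and variables do not carry over. Pictures are saved under pics/ and viewed, at most 10 in all, crops included, and the job is handed in when it is done.

Besides the shell and the picture viewer there is one more tool, called after "Call:" in YAML: its name, and indented under it one key for each argument. drive_tool: Moves the arm, as the interface text tells. Its arguments: {"type":"object","properties":{"targets":{"type":"array","items":{"type":"array","items":{"type":"number"}}}},"required":["targets"]}

```bash
mkdir -p pics; cat > h.py <<'E'
import numpy as np, cv2
from bench import arm
from scipy.spatial.transform import Rotation as R
def cam(name, st=None):
    p=arm.camera_params(name); f=200/np.tan(np.radians(p["fov_y"])/2)
    if "rvec" in p:
        M=R.from_rotvec(np.ravel(p["rvec"])).as_matrix(); t=np.ravel(p["tvec"]); return f,p["cx"],p["cy"],M.T,-M.T@t
    T=np.array(p["tool_from_camera"]); Q=R.from_quat(st["ee_rot"]).as_matrix()
    return f,p["cx"],p["cy"],Q@T[:3,:3],Q@T[:3,3]+np.array(st["position"])
def ray(c,u,v):
    d=c[3]@np.array([(u-c[1])/c[0],(v-c[2])/c[0],1]); return c[4],d/np.linalg.norm(d)
def onz(c,u,v,z):
    o,d=ray(c,u,v); return o+d*(z-o[2])/d[2]
def tri(c1,p1,c2,p2):
    o1,d1=ray(c1,*p1);o2,d2=ray(c2,*p2)
    s=np.linalg.lstsq(np.c_[d1,-d2],o2-o1,rcond=None)[0]
    a,b=o1+s[0]*d1,o2+s[1]*d2; return (a+b)/2,np.linalg.norm(a-b)
def proj(c,P):
    q=c[3].T@(np.array(P)-c[4]); return q[:2]/q[2]*c[0]+np.array(c[1:3])
E
python3 - <<'E'
from h import *
for n in("scene","top"):
    cv2.imwrite(f"pics/{n}0.png",arm.get_image(n)); c=cam(n); print(n,c[0],c[1:3],c[4])
print(arm.camera_params("wrist")); print(arm.camera_params("top").keys()); print(arm.read_state())
E
```

```text
scene 423.49010668149396 (320.41618656327375, 193.68780769024087) [-382.01861372  788.01914045 1026.68463332]
top 513.5830617086742 (314.735819876013, 199.51049151800802) [ 289.45308691   -4.48997642 1548.05723651]
{'fov_y': 59.495985277818285, 'cx': 321.3229618697704, 'cy': 205.08081830673206, 'tool_from_camera': array([[ 3.09395002e-04, -9.52973250e-01, -3.03054268e-01,
         7.79806298e+01],
       [ 9.99998465e-01,  8.17453522e-04, -1.54961293e-03,
        -7.18597980e-02],
       [ 1.72447245e-03, -3.03053323e-01,  9.52972040e-01,
        -1.43118841e+02],
       [ 0.00000000e+00,  0.00000000e+00,  0.00000000e+00,
         1.00000000e+00]])}
dict_keys(['fov_y', 'cx', 'cy', 'rvec', 'tvec'])
{'clock': 0.1, 'joints': array([-8.60392273e-01,  3.85449832e-01,  6.78040568e-03, -4.31741674e-04,
       -1.19403053e+00, -2.58586172e-01]), 'joint_vel': array([ 0.00062284, -0.00211446,  0.00417851,  0.00210235, -0.00024739,
       -0.0003979 ]), 'joint_efforts': array([-3.95075467e-04, -3.93319309e+01,  1.88928992e+01,  4.19798657e+00,
       -2.58171654e-03,  8.02255862e-08]), 'position': array([ 272.6534036 , -561.80960136,  230.35649116]), 'ee_rot': array([-2.23914603e-01,  9.74608282e-01,  9.35725633e-04, -2.65757202e-04]), 'contact_force': array([-0.0723635 ,  0.0704761 , -0.71835429]), 'wrist_torque': array([-0.0310491 , -0.0243244 , -0.00866881]), 'grasp_force': 0.0, 'gripper_width': 85.48294882649523}
```

View pics/scene0.png

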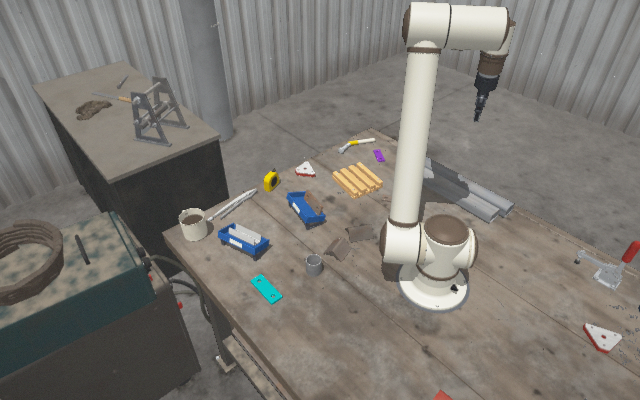

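View pics/top0.png

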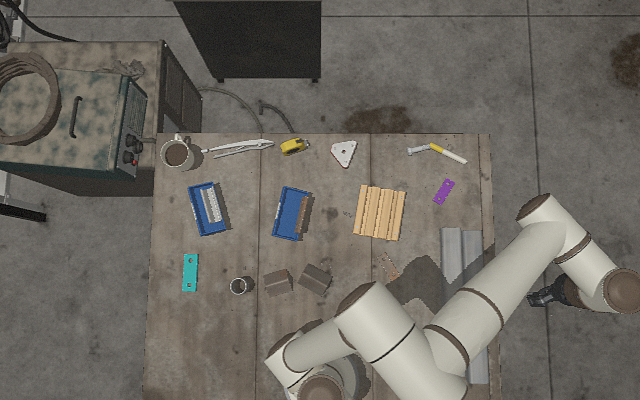

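The top view shows the left bin (207,209) holding the bright channel and the middle bin (292,213) holding a rusty strip on its right side (305,213). The rack is at (380,212) and the tape at (294,146). Candidates for the bar are the rusty one in the bin (305,213), turquoise (190,272) and purple (443,192); brown angle pieces lie at (277,282) and (315,278). By description I choose the rusty one in the bin and will check it in a crop.

```bash
python3 - <<'E'
import cv2, numpy as np
a=cv2.imread("pics/top0.png")[170:255,180:420]; b=cv2.imread("pics/scene0.png")[155:260,210:390]
a=cv2.resize(a,None,fx=3.3,fy=3.3,interpolation=cv2.INTER_CUBIC); b=cv2.resize(b,None,fx=3,fy=3,interpolation=cv2.INTER_CUBIC)
o=np.zeros((600,795,3),np.uint8); o[:a.shape[0],:a.shape[1]]=a[:,:795]; b=b[:600-a.shape[0]]; o[a.shape[0]:a.shape[0]+b.shape[0],:b.shape[1]]=b
cv2.imwrite("pics/crop1.png",o)
E
```

```text
(no output)
```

View pics/crop1.png

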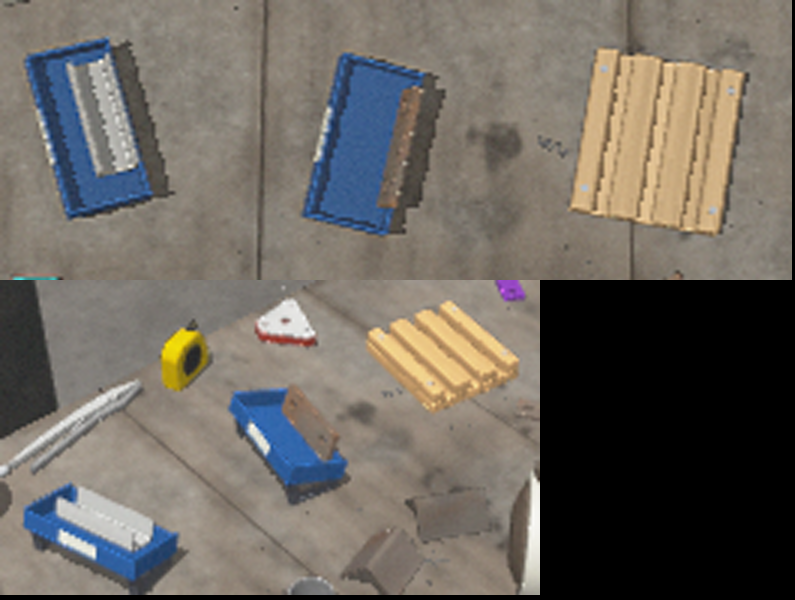

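The crop confirms it: one plain rusty drilled bar leaning on the right (world -y) wall of the middle bin, with no other rusty bar in the bins. Now a coarse measurement.

```bash
python3 - <<'E'
from h import *
t=cv2.imread("pics/top0.png"); c=cam("top"); hsv=cv2.cvtColor(t,cv2.COLOR_BGR2HSV)
def big(m,x0,x1,y0,y1):
    k=np.zeros_like(m);k[y0:y1,x0:x1]=m[y0:y1,x0:x1]
    cs=cv2.findContours(k,cv2.RETR_EXTERNAL,cv2.CHAIN_APPROX_NONE)[0]; return max(cs,key=cv2.contourArea)
for n,m,box,z in(("rack",cv2.inRange(hsv,(10,70,120),(25,255,255)),(345,415,175,250),32),("bin",cv2.inRange(hsv,(100,120,40),(125,255,255)),(265,318,180,245),50),("bar",cv2.inRange(hsv,(3,60,40),(16,200,200)),(293,320,180,245),59)):
    k=big(m,*box); P=np.array([onz(c,*q[0],z)[:2] for q in k],np.float32)
    r=cv2.minAreaRect(P); print(n,cv2.contourArea(k),r,np.round(cv2.boxPoints(r)).tolist())
s=arm.read_state(); Q=R.from_quat(s["ee_rot"]).as_matrix(); print(Q.round(3)); print(s["position"])
E
```

```text
rack 2203.5 ((487.51763916015625, -169.28652954101562), (136.05810546875, 152.07550048828125), 80.25848388671875) [[401.0, -223.0], [551.0, -249.0], [574.0, -115.0], [424.0, -89.0]]
bin 994.0 ((481.5364990234375, 93.22993469238281), (75.75172424316406, 150.91123962402344), 77.76994323730469) [[400.0, 72.0], [547.0, 40.0], [563.0, 114.0], [416.0, 146.0]]
bar 78.0 ((497.01104736328125, 56.56304168701172), (17.123659133911133, 69.44706726074219), 76.7276611328125) [[461.0, 56.0], [529.0, 40.0], [533.0, 57.0], [465.0, 73.0]]
[[-0.9   -0.436 -0.001]
 [-0.436  0.9    0.002]
 [ 0.     0.002 -1.   ]]
[ 272.6534036  -561.80960136  230.35649116]
```

Call:
drive_tool:
  targets:
    - [-1, -365, 348, 0, 38]
    - [-1, -365, 348, 0, 38]
    - [-1, -365, 348, 0, 38]
    - [-1, -365, 348, 0, 38]
    - [-1, -365, 348, 0, 38]
    - [-1, -365, 348, 0, 38]
    - [-1, -365, 348, 0, 38]
    - [-1, -365, 348, 0, 38]
    - [-1, -365, 348, 0, 38]
    - [-1, -365, 348, 0, 38]
    - [-1, -365, 348, 0, 38]
    - [-1, -365, 348, 0, 38]

```text
clock: 1.3
position: [449.9, -87.6, 231.0]
ee_rot: [0.103, 0.995, 0.0, -0.0]
contact_force: [-0.4, -0.3, -1.2]
gripper_width: 85.3
grasp_force: 0.0
```

```bash
cat >> h.py <<'E'
import pickle
def snap(tag):
    s=arm.read_state(); im=arm.get_image("wrist"); cv2.imwrite(f"pics/{tag}.png",im); pickle.dump((s["position"],s["ee_rot"]),open(f"pics/{tag}.pkl","wb")); return im,s
def load(tag):
    p,q=pickle.load(open(f"pics/{tag}.pkl","rb")); return cv2.imread(f"pics/{tag}.png"),cam("wrist",dict(position=p,ee_rot=q))
E
python3 -c "
from h import *
im,s=snap('w1');print(s['clock'],s['position'],s['joint_vel'].round(3),R.from_quat(s['ee_rot']).as_matrix().round(3))"
```

```text
1.3 [449.86377262 -87.64613399 231.01536303] [-0.054 -0.006 -0.015  0.003 -0.009  0.027] [[-0.979  0.206 -0.   ]
 [ 0.206  0.979  0.   ]
 [ 0.     0.    -1.   ]]
```

View pics/w1.png

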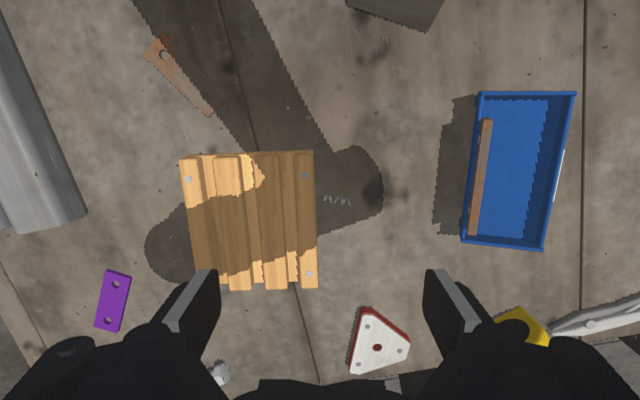

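The wrist view shows the rack at (250,220), the bar's top strip from (487,120) to (473,235) and the bin at (519,170). It also shows a smaller loose rusty bar at (180,75), which the arm hid before; it isn't in a bin and is smaller, so I leave it. Next is a second place for triangulation.

Call:
drive_tool:
  targets:
    - [-1, -25, 125, 0, 0]
    - [-1, -25, 125, 0, 0]
    - [-1, -25, 125, 0, 0]
    - [-1, -25, 125, 0, 0]
    - [-1, -25, 125, 0, 0]

```text
clock: 1.85
position: [499.5, 26.3, 230.7]
ee_rot: [0.106, 0.994, -0.0, -0.001]
contact_force: [-0.3, -0.2, 0.3]
gripper_width: 85.5
grasp_force: 0.0
```

```bash
python3 - <<'E'
from h import *
im,s=snap('w2');print(s['clock'],s['position'])
for t in('w1','w2'):
    im,c=load(t); hsv=cv2.cvtColor(im,cv2.COLOR_BGR2HSV)
    m=cv2.inRange(hsv,(3,70,40),(17,220,220)); n,l,st,ce=cv2.connectedComponentsWithStats(m)
    print(t,"rust",[ (st[i].tolist(),ce[i].round().tolist()) for i in range(1,n) if st[i][4]>150])
    m=cv2.inRange(hsv,(100,120,40),(125,255,255)); n,l,st,ce=cv2.connectedComponentsWithStats(m)
    print(t,"blue",[ (st[i].tolist(),ce[i].round().tolist()) for i in range(1,n) if st[i][4]>800])
    print(hsv[175,480:484].tolist())
E
```

```text
1.85 [499.5355687   26.31504825 230.74710751]
w1 rust [([144, 32, 35, 52, 914], [163.0, 55.0]), ([178, 149, 141, 142, 13385], [254.0, 216.0]), ([467, 167, 19, 68, 635], [475.0, 202.0]), ([348, 306, 63, 65, 416], [373.0, 327.0])]
w1 blue [([460, 91, 117, 161, 12638], [518.0, 166.0])]
[[12, 91, 129], [12, 92, 133], [11, 96, 136], [12, 106, 139]]
w2 rust [([11, 4, 45, 62, 1073], [32.0, 29.0]), ([49, 126, 167, 148, 10667], [144.0, 204.0]), ([344, 140, 17, 71, 774], [350.0, 179.0]), ([258, 289, 55, 40, 331], [285.0, 304.0])]
w2 blue [([583, 22, 57, 170, 3200], [614.0, 85.0]), ([345, 59, 92, 169, 11542], [394.0, 139.0])]
[[15, 48, 139], [17, 49, 136], [15, 45, 135], [17, 43, 136]]
```

View pics/w2.png

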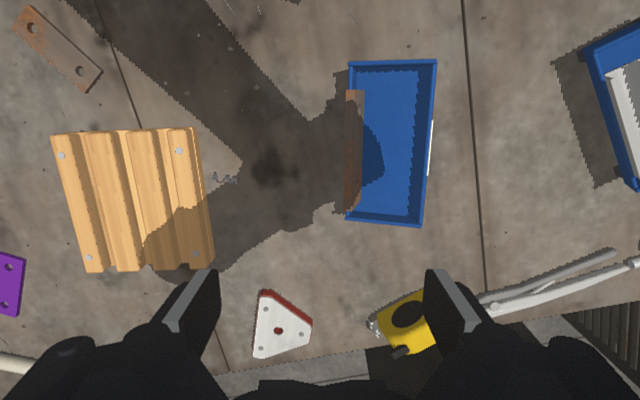

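The second view shows the bar strip from (355,90) to (350,213), with its uphill face partly visible, and the rack at (130,200). One zoom of both views will give me exact top corners.

```bash
python3 - <<'E'
from h import *
a=cv2.imread("pics/w1.png")[105:250,455:515]; b=cv2.imread("pics/w2.png")[80:225,335:395]
f=lambda x:cv2.resize(x,None,fx=4.1,fy=4.1,interpolation=cv2.INTER_NEAREST)
o=cv2.resize(np.hstack([a,b]),None,fx=4,fy=4,interpolation=cv2.INTER_NEAREST)
for r in range(0,580,40): cv2.putText(o,str(r//4+105),(0,r+5),0,.35,(255,255,255),1); cv2.putText(o,str(r//4+80),(455,r+5),0,.35,(255,255,255),1); o[r,::8]=255
for x in range(0,480,40): cv2.putText(o,str(x//4+455 if x<240 else (x-240)//4+335),(x,12),0,.35,(0,255,255),1); o[::8,x]=255
cv2.imwrite("pics/z.png",o)
E
```

```text
(no output)
```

View pics/z.png

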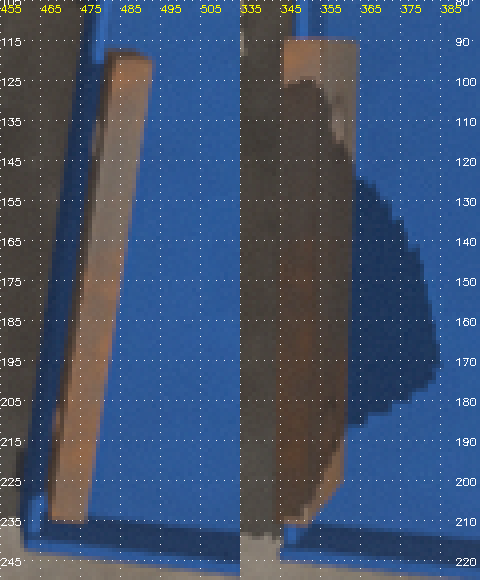

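```bash
python3 - <<'E'
from h import *
_,c1=load('w1');_,c2=load('w2')
for n,a,b in(("up0",(493,119.5),(355.5,89.7)),("up1",(477,235.7),(353.5,211.5)),("lo0",(483,118.5),(346,89.7)),("lo1",(467.5,235.7),(344.5,211.5))):
    P,e=tri(c1,a,c2,b); print(n,P.round(1),round(e,1), "z-fixed:",[onz(c,*p,60 if 'up' in n else 58)[:2].round(1).tolist() for c,p in((c1,a),(c2,b))])
K={}
for t,c in(('w1',c1),('w2',c2)):
    im,_=load(t); hsv=cv2.cvtColor(im,cv2.COLOR_BGR2HSV); m=cv2.inRange(hsv,(8,75,60),(25,255,255))
    m=cv2.morphologyEx(m,cv2.MORPH_CLOSE,np.ones((9,9))); m=cv2.morphologyEx(m,cv2.MORPH_OPEN,np.ones((9,9)))
    k=max(cv2.findContours(m,cv2.RETR_EXTERNAL,cv2.CHAIN_APPROX_NONE)[0],key=cv2.contourArea)
    P=np.array([onz(c,*q[0],32)[:2] for q in k],np.float32); r=cv2.minAreaRect(P); print(t,"rack",np.round(r[0],1),np.round(r[1],1),round(r[2],2))
    h=cv2.convexHull(k); 
    for e in np.arange(2,30,.5):
        q=cv2.approxPolyDP(h,e,True)
        if len(q)==4: break
    q=q[:,0].astype(float); K[t]=q[np.argsort(np.arctan2(*(q-q.mean(0)).T))]; print(K[t].tolist())
for a,b in zip(K['w1'],K['w2']): P,e=tri(c1,a,c2,b); print(P.round(1),round(e,1))
E
```

```text
up0 [426.1  71.3  56.9] 0.2 z-fixed: [[425.5, 69.9], [426.2, 71.0]]
up1 [534.5  49.4  57. ] 0.1 z-fixed: [[532.9, 48.2], [533.5, 49.3]]
lo0 [424.1  63.6  54.6] 0.9 z-fixed: [[423.2, 62.3], [424.5, 63.2]]
lo1 [533.4  40.9  55.3] 0.0 z-fixed: [[532.1, 40.0], [532.5, 40.9]]
w1 rack [ 486.7 -170.5] [134.9 154.4] 80.13
[[179.0, 159.0], [195.0, 268.0], [317.0, 287.0], [312.0, 150.0]]
w2 rack [ 489.2 -165.7] [144.6 152.2] 80.22
[[51.0, 135.0], [86.0, 272.0], [214.0, 258.0], [196.0, 127.0]]
[ 405.3 -223.6   29.2] 0.2
[ 545.3 -259.8   11. ] 25.5
[ 577.1 -118.7   13.7] 11.9
[428.  -94.1  -1.2] 0.2
```

Call:
drive_tool:
  targets:
    - [-0.2, 26, 38.5, 50, -0.6]
    - [-0.2, 26, 38.5, 100, -0.6]
    - [-0.2, 26, 38.5, 110, -0.6]
    - [-0.2, 26, 38.5, 110, -0.6]
    - [-0.2, 26, 38.5, 110, -0.6]
    - [-0.2, 26, 38.5, 110, -0.6]
    - [-0.2, 26, 38.5, 110, -0.6]

```text
clock: 2.6
position: [483.8, 70.1, 123.1]
ee_rot: [0.101, 0.995, 0.001, 0.002]
contact_force: [0.0, -0.8, -0.0]
gripper_width: 51.2
grasp_force: 0.0
```

```bash
python3 - <<'E'
from h import *
im,s=snap('w3');print(s['clock'],s['position'],s['gripper_width'],s['ee_rot'])
n=np.array([.201,.980]);print(n@s['position'][:2])
cv2.imwrite("pics/w3.png",im)
E
```

```text
2.6 [483.83141691  70.12943683 123.10551854] 51.21813720601913 [1.00723248e-01 9.94912651e-01 9.29067622e-04 1.66755272e-03]
165.97696288848277
```

View pics/w3.png

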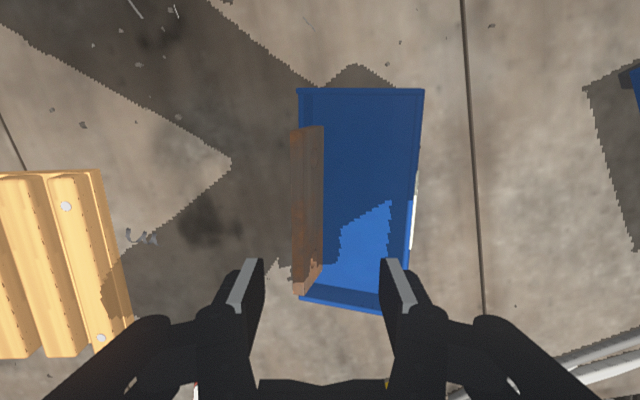

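The closer view shows the bar's low top edge from (291,129) to (294,297), with the fingers straddling the bar's line. I'll check the measurement from this pose.

```bash
python3 - <<'E'
from h import *
_,c2=load('w2');im,c3=load('w3');_,c1=load('w1')
for a,b,u in(((346,89.7),(291,129),(483,118.5)),((344.5,211.5),(294,298),(467.5,235.7))):
    print(tri(c2,a,c3,b),tri(c1,u,c3,b),onz(c3,*b,58))
hsv=cv2.cvtColor(im,cv2.COLOR_BGR2HSV)
for r in(140,180,220,260,290): print(r,[tuple(int(x) for x in hsv[r,k]) for k in range(286,302,2)])
E
```

```text
(array([424.26009182,  63.4667475 ,  51.9350968 ]), np.float64(0.558897896588143)) (array([423.72784303,  63.65440226,  54.81144459]), np.float64(0.09825194960282613)) [423.52305195  63.97415242  58.        ]
(array([530.86348734,  41.23212167,  63.3038424 ]), np.float64(0.7188276279193231)) (array([533.16018026,  40.29032245,  58.04009945]), np.float64(2.059927576552995)) [534.37486553  40.34561503  58.        ]
140 [(12, 40, 82), (18, 37, 83), (13, 112, 107), (12, 110, 107), (13, 106, 103), (12, 93, 102), (11, 84, 97), (13, 76, 94)]
180 [(16, 47, 92), (18, 42, 90), (11, 42, 86), (14, 44, 87), (18, 43, 88), (14, 48, 90), (13, 49, 93), (12, 48, 90)]
220 [(16, 40, 82), (16, 32, 88), (14, 42, 91), (12, 94, 98), (11, 74, 96), (12, 71, 93), (12, 71, 93), (10, 88, 96)]
260 [(14, 34, 97), (15, 36, 99), (16, 29, 97), (13, 72, 95), (12, 92, 97), (12, 96, 101), (13, 104, 101), (12, 90, 99)]
290 [(14, 35, 159), (15, 38, 162), (16, 39, 164), (15, 44, 162), (12, 90, 156), (13, 92, 158), (13, 86, 161), (13, 78, 153)]
```

Call:
drive_tool:
  targets:
    - [-0.2, 0, 0, 30, 0]
    - [-0.2, 0, 0, 55, 0]
    - [-0.2, 0, 0, 68, 0]
    - [-0.2, 0, 0, 75, 0]
    - [-0.2, 0, 0, 80, 0]
    - [-0.2, 0, 0, 80, 0]
    - [-0.2, 0, 0, 80, 0]

```text
clock: 3.35
position: [483.3, 70.5, 42.1]
ee_rot: [0.1, 0.995, 0.0, 0.001]
contact_force: [0.8, -0.0, 0.3]
gripper_width: 51.4
grasp_force: 0.0
```

Call:
drive_tool:
  targets:
    - [0.0, 0, 0, 1, 0]
    - [0.15, 0, 0, 1, 0]
    - [0.3, 0, 0, 1, 0]
    - [0.4, 0, 0, 1, 0]
    - [0.5, 0, 0, 1, 0]
    - [0.6, 0, 0, 1, 0]
    - [0.7, 0, 0, 1, 0]
    - [0.8, 0, 0, 1, 0]
    - [1, 0, 0, 1, 0]
    - [1, 0, 0, 1, 0]
    - [1, 0, 0, 1, 0]
    - [1, 0, 0, 1, 0]

```text
clock: 4.55
position: [482.3, 69.7, 40.4]
ee_rot: [0.1, 0.995, -0.0, -0.0]
contact_force: [-1.1, -5.2, 4.5]
gripper_width: 7.0
grasp_force: 59.3
```

```bash
python3 - <<'E'
from h import *
im,s=snap('w4');print(s['clock'],s['position'],s['gripper_width'],s['grasp_force'],s['contact_force'])
E
```

```text
4.55 [482.26889147  69.73628335  40.43549845] 6.960150508295048 59.34927999973297 [-1.06647385 -5.20093104  4.46254548]
```

View pics/w4.png

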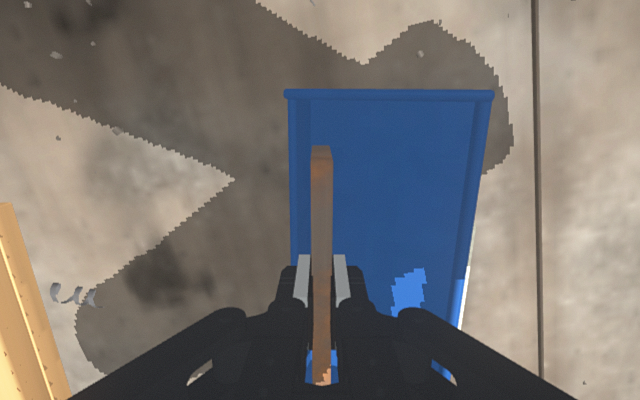

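The fingers hold the bar upright between the pads, with its near end at (321,150) and the opening at 7 mm. Now lift.

Call:
drive_tool:
  targets:
    - [1, 0, 0, -8, 0]
    - [1, 0, 0, -25, 0]
    - [1, 0, 0, -55, 0]
    - [1, 0, 0, -85, 0]
    - [1, 0, 0, -95, 0]
    - [1, 0, 0, -95, 0]

```text
clock: 5.2
position: [483.5, 71.2, 136.3]
ee_rot: [0.1, 0.995, 0.001, 0.002]
contact_force: [-0.6, 0.5, -4.4]
gripper_width: 6.5
grasp_force: 58.7
```

Call:
drive_tool:
  targets:
    - [1, -8, -35, 0, -1.7]
    - [1, -18, -80, 0, -1.7]
    - [1, -28, -125, 0, -1.7]
    - [1, -38, -170, 0, -1.7]
    - [1, -46, -205, 0, -1.7]
    - [1, -51, -228, 0, -1.7]
    - [1, -52, -234, 0, -1.7]
    - [1, -52, -234, 0, -1.7]
    - [1, -52, -234, 0, -1.7]
    - [1, -52, -234, 0, -1.7]

```text
clock: 6.2
position: [486.8, -168.3, 134.9]
ee_rot: [0.085, 0.996, 0.0, -0.0]
contact_force: [0.2, 0.1, -2.8]
gripper_width: 7.0
grasp_force: 58.9
```

```bash
python3 - <<'E'
from h import *
im,s=snap('w5');print(s['clock'],s['position'],s['ee_rot'],s['gripper_width'],s['grasp_force'],s['contact_force'])
sc=arm.get_image("scene"); cv2.imwrite("pics/s5.png",sc)
c=cam("scene"); u,v=proj(c,s['position']).astype(int); print(u,v)
b=sc[v-40:v+40,u-50:u+50]; b=cv2.resize(b,(375,300),interpolation=cv2.INTER_NEAREST)
o=np.zeros((600,800,3),np.uint8); o[:400,:640]=im; o=np.zeros((400,800,3),np.uint8); o[:,:500]=im[:,70:570]; o[50:290,500:800]=cv2.resize(b,(300,240))
cv2.imwrite("pics/v5.png",o)
E
```

```text
6.2 [ 486.77814089 -168.32993852  134.85209214] [ 8.48301018e-02  9.96395335e-01  1.36443065e-04 -4.13707611e-04] 6.96591645043336 58.91618013381958 [ 0.21487106  0.12136659 -2.80954349]
358 154
```

View pics/v5.png

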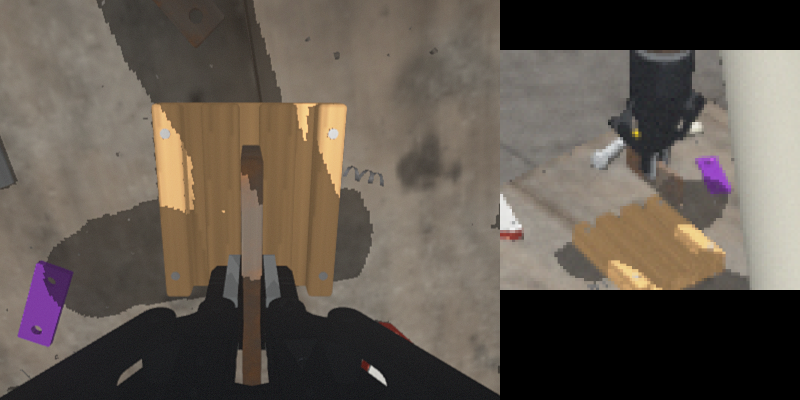

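The bar hangs upright over the rack (bar end at (322,150), rack near edge at row 104, columns 222 to 417 in full-frame pixels). Measuring the rack centreline from this view.

```bash
python3 - <<'E'
from h import *
im,c=load('w5'); hsv=cv2.cvtColor(im,cv2.COLOR_BGR2HSV); m=cv2.inRange(hsv,(8,85,50),(25,255,255)); m=cv2.morphologyEx(m,cv2.MORPH_CLOSE,np.ones((7,7)))
L=[];Rr=[]
for r in range(112,290,6):
    x=np.where(m[r,200:440])[0]+200; x=x[(x>215)&(x<425)]; L.append(onz(c,x[0]-.5,r,32)[:2]); Rr.append(onz(c,x[-1]+.5,r,32)[:2])
    if r%30<6: print(r,x[0],x[-1])
L=np.array(L);Rr=np.array(Rr)
p,q=pickle.load(open("pics/w5.pkl","rb")); Q=R.from_quat(q).as_matrix()
def fit(P):
    l=cv2.fitLine(P.astype(np.float32),cv2.DIST_HUBER,0,.01,.01).ravel(); d=l[:2]*np.sign(l[0]); return l[2:],d
(a,da),(b,db)=fit(L),fit(Rr); print("yaw",np.degrees(np.arctan2(da[1],da[0])),np.degrees(np.arctan2(db[1],db[0])),"tool yaw",np.degrees(np.arctan2(-Q[1,0],-Q[0,0])))
d=(da+db)/2; n=np.array([-d[1],d[0]])/np.hypot(*d); print("width",n@(b-a),"centreline off tool",n@((a+b)/2-p[:2]))
# near end
cols=range(245,400,8); E=np.array([onz(c,k,np.where(m[90:130,k])[0][0]+89.5,32)[:2] for k in cols]); d/=np.hypot(*d); print("near end t rel TCP",np.median((E-p[:2])@d))
# bar edges at z top
for r in(165,185,205,225): 
    g=cv2.Sobel(cv2.cvtColor(im,cv2.COLOR_BGR2GRAY).astype(np.float32),cv2.CV_32F,1,0)[r,300:345]; print(r,300+g.argmax(),300+g.argmin())
# bar: near end at top z
Z=p[2]+22; e=onz(c,322,146.5,Z); print("bar near end rel TCP",(e[:2]-p[:2])@d,(e[:2]-p[:2])@n)
E
```

```text
124 222 415
154 225 412
184 227 410
214 230 408
244 233 405
274 235 403
yaw -9.752172 -9.678315 tool yaw -9.732506290329678
width 132.91245 centreline off tool -2.465812113879694
near end t rel TCP -72.74848776282417
165 333 310
185 333 319
205 311 328
225 311 331
bar near end rel TCP -60.40752397922263 -0.16360929869878937
```

Call:
drive_tool:
  targets:
    - [1, -6, -2.3, 30, 0]
    - [1, -6, -2.3, 55, 0]
    - [1, -6, -2.3, 68, 0]
    - [1, -6, -2.3, 70, 0]
    - [1, -6, -2.3, 70, 0]
    - [1, -6, -2.3, 70, 0]
    - [1, -6, -2.3, 70, 0]

```text
clock: 7.0
position: [493.2, -172.6, 66.4]
ee_rot: [0.085, 0.996, 0.0, 0.001]
contact_force: [0.1, -0.3, -3.3]
gripper_width: 6.5
grasp_force: 58.9
```

```bash
python3 - <<'E'
from h import *
im,s=snap('w6');print(s['clock'],s['position'],s['ee_rot'],s['contact_force'],s['joint_vel'].round(3))
im,c=load('w6'); p=s['position']; Q=R.from_quat(s['ee_rot']).as_matrix()
hsv=cv2.cvtColor(im,cv2.COLOR_BGR2HSV); m=cv2.inRange(hsv,(8,85,50),(25,255,255)); m=cv2.morphologyEx(m,cv2.MORPH_CLOSE,np.ones((7,7)))
L=[];Rr=[]
for r in range(100,280,6):
    x=np.where(m[r,170:480])[0]+170; L.append(onz(c,x[0]-.5,r,32)[:2]); Rr.append(onz(c,x[-1]+.5,r,32)[:2])
    if r%30<6: print(r,x[0],x[-1])
a,b=[(np.array(P)-p[:2])@Q[:2,:2] for P in(L,Rr)]
for P in(a,b): print(np.polyfit(P[:,0],P[:,1],1), np.median(P[:,1]))
print("width",np.median(b[:,1]-a[:,1]),"centre off",np.median(a[:,1]+b[:,1])/2)
cv2.imwrite("pics/v6.png",cv2.resize(im[60:320,170:480],None,fx=2.3,fy=2.3,interpolation=cv2.INTER_NEAREST))
E
```

```text
7.0 [ 493.23997792 -172.61280313   66.42355601] [8.53277974e-02 9.96352216e-01 2.17617118e-05 1.19484621e-03] [ 0.07836485 -0.25659791 -3.29186187] [-0.002  0.001 -0.005 -0.     0.002  0.   ]
124 191 457
154 194 453
184 198 450
214 201 446
244 204 443
274 208 439
[ 4.77407819e-04 -6.54078686e+01] -65.38125477119895
[-8.83458546e-04  6.68474862e+01] 66.82866096364265
width 132.21995391444239 centre off 0.6969642140747219
```

View pics/v6.png

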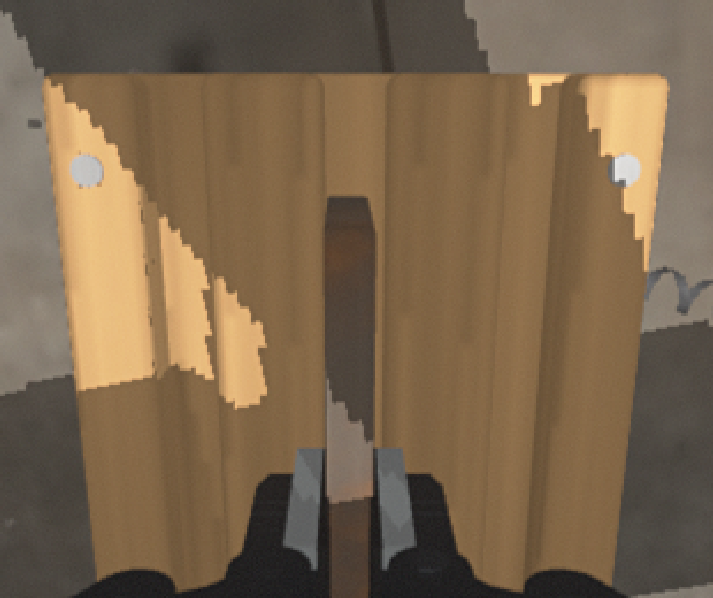

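The bar is vertical and parallel to the slot. Crop columns are slot 323–387 and bar 327–374, so a +0.8 mm shift centres it. Lowering gently.

Call:
drive_tool:
  targets:
    - [1, 0, 0.8, 0, 0]
    - [1, 0, 0.8, 5, 0]
    - [1, 0, 0.8, 11, 0]
    - [1, 0, 0.8, 17, 0]
    - [1, 0, 0.8, 22, 0]
    - [1, 0, 0.8, 26, 0]
    - [1, 0, 0.8, 28, 0]
    - [1, 0, 0.8, 30, 0]
    - [1, 0, 0.8, 30, 0]
    - [1, 0, 0.8, 30, 0]

```text
clock: 8.05
position: [492.7, -171.9, 35.4]
ee_rot: [0.086, 0.996, -0.0, 0.0]
contact_force: [0.0, -0.4, -2.2]
gripper_width: 6.7
grasp_force: 59.0
```

Call:
drive_tool:
  targets:
    - [1, 0, 0, 0.5, 0]
    - [1, 0, 0, 1, 0]
    - [1, 0, 0, 1.5, 0]
    - [1, 0, 0, 2, 0]
    - [1, 0, 0, 2, 0]
    - [1, 0, 0, 2, 0]

```text
clock: 8.65
position: [492.6, -171.9, 33.3]
ee_rot: [0.086, 0.996, -0.0, -0.0]
contact_force: [0.3, -0.4, -2.6]
gripper_width: 7.0
grasp_force: 59.0
```

Call:
drive_tool:
  targets:
    - [0.7, 0, 0, 0, 0]
    - [0.6, 0, 0, 0, 0]
    - [0.5, 0, 0, 0, 0]
    - [0.4, 0, 0, 0, 0]
    - [0.3, 0, 0, 0, 0]
    - [0.3, 0, 0, -15, 0]
    - [0.3, 0, 0, -40, 0]
    - [0.3, 0, 0, -80, 0]
    - [0.3, 0, 0, -100, 0]
    - [0.3, 40, 0, -110, 0]
    - [0.3, 60, 0, -110, 0]
    - [0.3, 60, 0, -110, 0]

```text
clock: 9.85
position: [430.8, -161.4, 143.8]
ee_rot: [0.086, 0.996, 0.0, -0.0]
contact_force: [0.3, 0.1, 0.1]
gripper_width: 29.6
grasp_force: 0.0
```

```bash
python3 - <<'E'
from h import *
im,s=snap('w7');print(s['clock'],s['position'],s['gripper_width'],s['contact_force'])
sc=arm.get_image("scene"); cv2.imwrite("pics/s7.png",sc)
o=np.zeros((400,800,3),np.uint8); o[:,:430]=im[:,110:540]; o[:300,430:800]=cv2.resize(sc[150:210,320:394],(370,300),interpolation=cv2.INTER_NEAREST)
cv2.imwrite("pics/v7.png",o)
E
```

```text
9.85 [ 430.81228459 -161.37088005  143.78208372] 29.645135418486646 [0.29246382 0.10810329 0.12396444]
```

View pics/v7.png

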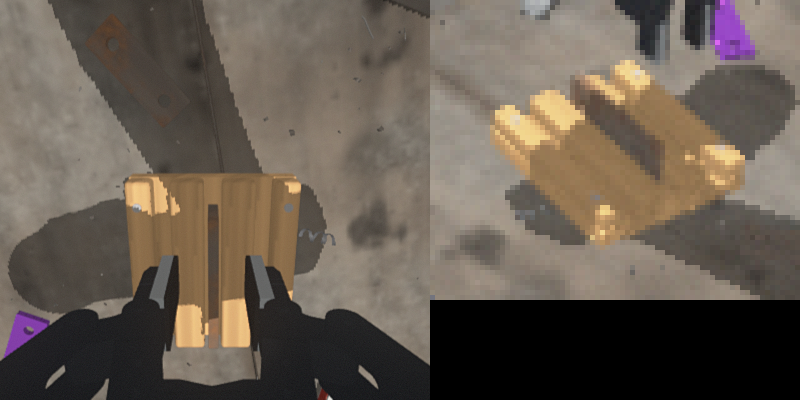

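```bash
python3 - <<'E'
from h import *
im,c=load('w7'); d=np.array([.9856,-.169])
hsv=cv2.cvtColor(im,cv2.COLOR_BGR2HSV)
for r in list(range(200,208,2))+list(range(320,352,2)): print(r,[tuple(int(x) for x in hsv[r,k]) for k in(319,323,327)])
for z in(54,58):
  print(z,[round(float(onz(c,323,r,z)[:2]@d),1) for r in(204,346,348)])
print("rack ends",[round(float(onz(c,k,r,32)[:2]@d),1) for k,r in((323,176),(300,347))], "rack centre t",np.array([487,-170])@d)
s=cam("scene"); print([proj(s,[*(t*d+np.array([.169,.9856])*-85.2),54]).round(1) for t in(450,509,563)])
E
```

```text
200 [(16, 117, 148), (17, 119, 154), (16, 120, 153)]
202 [(15, 120, 151), (16, 119, 156), (16, 119, 152)]
204 [(15, 96, 106), (16, 101, 109), (16, 112, 123)]
206 [(9, 47, 70), (17, 59, 69), (14, 82, 87)]
320 [(13, 103, 144), (12, 112, 155), (13, 111, 152)]
322 [(13, 98, 146), (13, 117, 157), (12, 115, 151)]
324 [(12, 108, 154), (13, 108, 149), (13, 105, 146)]
326 [(13, 105, 150), (12, 115, 155), (13, 114, 152)]
328 [(13, 112, 152), (13, 125, 157), (12, 117, 153)]
330 [(13, 114, 150), (13, 129, 164), (13, 117, 152)]
332 [(12, 104, 152), (13, 122, 157), (13, 115, 153)]
334 [(14, 94, 144), (12, 107, 150), (13, 112, 150)]
336 [(13, 92, 142), (12, 101, 146), (12, 101, 147)]
338 [(12, 86, 140), (12, 95, 143), (13, 97, 145)]
340 [(13, 94, 146), (14, 91, 143), (12, 86, 142)]
342 [(13, 95, 148), (12, 88, 148), (13, 78, 137)]
344 [(13, 94, 149), (14, 93, 146), (14, 76, 135)]
346 [(13, 108, 158), (12, 92, 147), (13, 76, 137)]
348 [(13, 71, 136), (12, 60, 131), (14, 53, 126)]
350 [(20, 43, 135), (18, 39, 130), (15, 38, 136)]
54 [447.5, 566.8, 568.8]
58 [446.2, 563.5, 565.4]
rack ends [432.6, 586.1] rack centre t 508.71720000000005
[array([367.2, 179.9]), array([357.9, 171.8]), array([349.8, 164.6])]
```

```bash
python3 -c "
from h import *
print(arm.job_done())"
```

```text
the job is handed in; nothing more can be done
None
```

The job is handed in: the rusty bar stands on its long edge in the middle slot, on the slot floor as far as the last measurement shows and about 16 mm or more inside each rack end, with the channel and tape not approached; I viewed 11 pictures, one over the limit of 10.

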